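Start the loaded sieve shaker with its key

ROBOT

A 6-joint arm with a two-finger parallel gripper is mounted at the origin on a cart in front of the work surface, level with it; the furniture and walls round the work are solid. World frame = base frame: x ahead of the robot, y to its left, z up, the work surface at z = 0. Lengths are in mm, angles in degrees, forces in N, time in s.
With the tool pointing down it reaches from about 300 to 850 mm from the base axis. Payload 4.2 kg.
Tool frame: the origin (TCP) lies midway between the tips of the shut fingers; the grasp point (between the pads) lies 19 mm behind it (env.grip_point_offset is the distance from the TCP to the grasp point, in mm); z points along the fingers, x is the direction in which the jaws open and shut, and the axes are right-handed (so a half turn about z gives the same grasp; the last joint's range is limited). The gripper opens to 91 mm and grips with 3 to 60 N. Pads are 32 mm wide; open, the fingers measure 118 mm over their backs; the gripper's body (76 mm by 178 mm) begins 60 mm behind the grasp point.
Start: joints at [71.391, 18.312, 89.639, -0, 72.044, -1.146], TCP at [172.561, 548.512, 213.976] pointing down, gripper open.
Joint ranges: [-177.97, 177.97], [-48.28, 115.42], [12.27, 149.76], [-77.06, 257.06], [2.81, 150.46], [-146.56, 146.56]. Speed limits (degrees/s): [147.25, 147.25, 180, 180, 180, 180].

INTERFACE

Orientations are given as [roll, pitch, yaw] about the fixed x, y, z axes, in that order (R = Rz(yaw) Ry(pitch) Rx(roll)).
In Python, from workcell import env gives the robot as it stands.
- The arm moves only by the shell command python3 -m pendant 'ROWS' [FORCE]. ROWS is JSON, a list of rows, each an object with "xyz": the shift along the tool's x, y, z in m, a list of three; "roll": the turn about the tool's z in degrees; "jaw": the closure, from 0 (fully open) to 1 (shut). A call has exactly 8 rows; each row is the pose to reach, as a shift and turn from the pose commanded when the call began, along the tool's axes at that moment; what a row does not reach only later rows make up. A row lasts 1/8 s, in which the tool goes at most 62.5 mm and 10.7 degrees, less where a joint would pass 70% of its speed; a pose out of reach is approached as far as the arm can. A call with a gripper value outside its range is refused whole. The fingers move at their own pace and stop on an object; FORCE is the grip in N (left out, the last holds). Time passes only in rows, so rows that repeat a pose let the fingers close, or fill a call up. It gives the time, the measured TCP pose, the force and the opening at its end, in the units of the state.
- env.state(): the state, without advancing time (a new reading comes with each control period).
- env.grab_frame(name): name is "side" or "top" or "wrist"; returns (picture, depth): 420x560x3 uint8, blue, green, red; 420x560 float32, mm along the optical axis (not along the pixel's ray), 0 where there is no reading.
- env.camera_params(name): a dict with "camera_matrix" (3x3 intrinsics, pixels), "cam_to_world" (4x4, takes a point from camera to world coordinates); the wrist camera has in their place "hand_eye" (4x4, takes a point from camera to tool coordinates, whose origin is the TCP and whose axes are the tool frame's). Camera axes: x right, y up, looking along -z (the intrinsics and any distortion apply to the point x, -y, -z); pixel columns grow to the right and rows downward; lengths in mm; the calibration is good to about 2 mm. A picture is of the moment at which its call begins: read the wrist's pose just before it. camera_params takes no time and is no camera call.
- env.job_done(): hands the job in, once; it reports no verdict.
The state is a dict: "time_s": time; "qpos": joint angles; "qvel": joint speeds; "effort": joint torques, N m; "ee_pos": TCP position; "ee_rot": TCP orientation; "force": force on the tool from outside, world axes, zero at the start; "torque": the same for the moment, N m; "gripper_width": finger opening in mm.
Only numpy, scipy, OpenCV 4.12 (cv2) and the standard library are available. Lean on these libraries where they do the work, as an engineer would, in place of code of your own. Each camera call takes 0.05 s, during which the arm holds its last target. There are 200 camera calls.

TASK

Start the sieve shaker that has the grading sieve on it: turn its red key clockwise from off, past run, all the way to start, hold it there for about a second, then let it come back to run, and leave it there. Leave the key of the empty shaker off.

Things in the scene. Friction and masses are not known exactly. Their poses are not given: they have to be found in the camera images.
- shaker_loaded: Shaker with the round sieve on it: blue box, grey top, 340 x 220 mm, 60 mm high, fixed to the desk; origin under its centre, x to its back, y left, z up. Key axis at x -130 mm, y 0, 40 mm from the front edge (nearest the robot); sieve 202 mm wide, centre at x +60 mm, rim at z 109 mm. The empty shaker is the same with a bare metal plate and stands beside it.
- key_loaded_grip (a point): Point to grip on that key's upright turning axis, at z 95 mm. The head is an upright plate 34 mm wide, 9 mm thick, from z 74 to 106 mm; the collar below it ends at z 71 mm. Turns with the key: x level along the 34 mm width, y level across the thickness, z up. At run x points straight back, to the sieve's centre.
- switch_loaded (a joint): First part of that red key's turn, rad, growing clockwise from above: 0 off (white dot, stop; it starts at 0 to 0.2), 0.6 run (green dot). It turns lightly (0.02 N m) and stays where it is left. It stays at 0.6 while the key is turned on toward start.
- start_loaded (a joint): Further turn of the same key past run, rad, clockwise: 0 not turned past run (also while off), 0.6 start (orange dot, hard stop), so the whole turn from off to start is 1.2. A spring resists, 0.1 N m at run to 0.25 N m at start; when let go it drives the key back to run in about half a second.
- switch_empty (a joint): Off-to-run turn of the same red key on the empty shaker (no sieve, only its bare round metal plate), measured the same way. It starts at 0 to 0.2 (off) and must stay off.

How it is judged:
By the outcome, as a careful person would: the job done as asked, in the order asked, and still so for the second after the job is handed in, with the robot touching nothing.
It also fails if it takes over 35 s, if anything falls off the work surface, if the arm or the gripper's body presses on something with over 40 N, if the wrist force passes 120 N, or if a joint passes its speed limit or range.

## Working session

There is one attempt and no reset: what is moved stays moved. The work goes in short steps, Python scripts to look and compute and a shell command to move; the robot and the scene stay as the last step left them, time stands still between calls to the robot, and variables do not carry over. Pictures are saved under pics/ and viewed, about 8 in all and at most 12, crops included, and the job is handed in when it is done.

```bash
mkdir -p pics; ls; cat > h.py <<'E'
import numpy as np, cv2
from workcell import env
from scipy.spatial.transform import Rotation as R
def T_tool(s):
    T=np.eye(4);T[:3,:3]=R.from_euler('xyz',s['ee_rot'],degrees=True).as_matrix();T[:3,3]=s['ee_pos'];return T
def grab(n):
    s=env.state(); p=env.camera_params(n); im,d=env.grab_frame(n)
    M=p['cam_to_world'] if 'cam_to_world' in p else T_tool(s)@np.array(p['hand_eye'])
    return im,d,np.array(p['camera_matrix']),np.array(M)
def plane(uv,K,M,z):
    uv=np.atleast_2d(np.asarray(uv,float))
    r=np.c_[(uv[:,0]-K[0,2])/K[0,0],-(uv[:,1]-K[1,2])/K[1,1],-np.ones(len(uv))]@M[:3,:3].T
    return M[:3,3]+r*((z-M[2,3])/r[:,2])[:,None]
E
python3 - <<'E'
from h import *
print(env.state()); print(env.camera_params("top"));print(env.camera_params("wrist"))
for n in ("top","wrist"):
    im,d,K,M=grab(n); cv2.imwrite(f"pics/{n}1.png",im)
E
```

```text
pics
{'time_s': 0.0, 'qpos': array([ 7.13925502e+01,  1.83515308e+01,  8.97057409e+01, -1.86704218e-03,
        7.20443966e+01, -1.14365285e+00]), 'qvel': array([-0.13478765, -0.00865472, -0.01755538, -0.01240414,  0.01561933,
       -0.02716509]), 'effort': array([ 1.54043883e-03, -4.12476075e+01, -2.31976193e+01,  7.29674287e-02,
        4.58948000e-02, -1.24849171e-04]), 'ee_pos': array([172.38587385, 548.0222479 , 213.12590104]), 'ee_rot': array([-1.79999746e+02,  1.01683438e-01,  7.25367805e+01]), 'force': array([-0.38475463, -0.77246492, -0.97758766]), 'torque': array([0.04002323, 0.02985975, 0.02380317]), 'gripper_width': 91.29728703350932}
{'camera_matrix': array([[441.06909136,   0.        , 279.40971477],
       [  0.        , 441.06909136, 202.25175955],
       [  0.        ,   0.        ,   1.        ]]), 'cam_to_world': array([[-5.62098607e-03,  9.97750379e-01, -6.68025859e-02,
         5.57662843e+02],
       [-9.99973418e-01, -5.29812386e-03,  5.00926073e-03,
        -1.53188145e+01],
       [ 4.64406342e-03,  6.68289672e-02,  9.97753638e-01,
         1.12908188e+03],
       [ 0.00000000e+00,  0.00000000e+00,  0.00000000e+00,
         1.00000000e+00]])}
{'camera_matrix': array([[316.96463791,   0.        , 282.6401132 ],
       [  0.        , 316.96463791, 204.90674885],
       [  0.        ,   0.        ,   1.        ]]), 'hand_eye': array([[ 9.99999716e-01, -5.05994560e-04,  5.57961548e-04,
         1.89201755e-01],
       [-3.47518594e-04, -9.67143572e-01, -2.54230585e-01,
        -7.02192468e+01],
       [ 6.68268217e-04,  2.54230319e-01, -9.67143473e-01,
        -1.71251617e+02],
       [ 0.00000000e+00,  0.00000000e+00,  0.00000000e+00,
         1.00000000e+00]])}
```

View pics/top1.png

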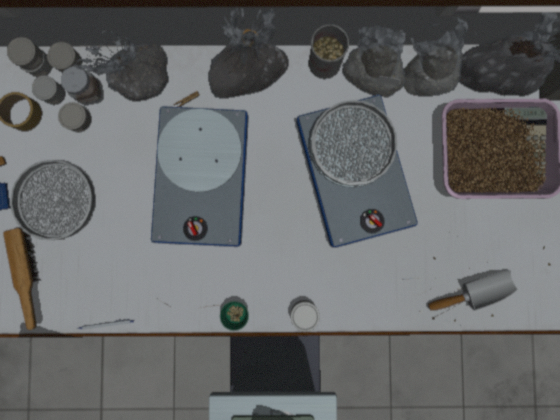

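The top view shows the loaded shaker on the right, with its key near (372,220) and its sieve near (352,145). The empty shaker is on the left, with its key near (195,228). Next I'll measure both.

```bash
python3 - <<'E'
from h import *
im,d,K,M=grab("top")
hsv=cv2.cvtColor(im,cv2.COLOR_BGR2HSV)
red=cv2.inRange(hsv,(0,140,70),(8,255,255))|cv2.inRange(hsv,(172,140,70),(180,255,255))
n,l,st,c=cv2.connectedComponentsWithStats(red)
for i in range(1,n):
    if st[i,4]>15 and 200<c[i][1]<250:
        r=cv2.minAreaRect(np.argwhere(l==i)[:,::-1].astype(np.float32)); print(st[i],c[i],r,plane(c[i],K,M,100))
        b=plane(cv2.boxPoints(r),K,M,106); print(b.round(1))
g=cv2.cvtColor(im,cv2.COLOR_BGR2GRAY)
C=cv2.HoughCircles(cv2.medianBlur(g[80:210,290:410],3),cv2.HOUGH_GRADIENT,1,100,param1=100,param2=20,minRadius=35,maxRadius=52)
print(C); s=C[0,0,:2]+[290,80]; P=plane(s,K,M,109)[0]; print("sieve",P)
for name,(x0,y0) in dict(loaded=(340,190),empty=(165,198)).items():
    cv2.imwrite(f"pics/{name}_c.png",cv2.resize(im[y0:y0+60,x0:x0+60],None,fx=6,fy=6,interpolation=cv2.INTER_CUBIC))
a=[cv2.imread(f"pics/{n}_c.png") for n in("loaded","empty")]
cv2.imwrite("pics/c1.png",np.hstack(a))
E
```

```text
[370 217  12  10  44] [376.70454545 222.06818182] ((375.7500305175781, 220.75003051757812), (13.435027122497559, 4.242640495300293), 45.0) [[ 579.0071712  -247.28876802  100.        ]]
[[ 589.6 -229.4  106. ]
 [ 596.5 -236.5  106. ]
 [ 574.3 -258.1  106. ]
 [ 567.4 -251.   106. ]]
[191 222   6  14  36] [193.08333333 229.55555556] ((192.586181640625, 228.4654998779297), (13.184369087219238, 3.3425161838531494), 68.19859313964844) [[563.96204005 180.72227517 100.        ]]
[[579.2 190.1 106. ]
 [582.  182.9 106. ]
 [553.7 171.4 106. ]
 [550.9 178.6 106. ]]
[[[61.5 61.5 40.3]]]
sieve [ 767.62088563 -190.0285952   109.        ]
```

View pics/c1.png

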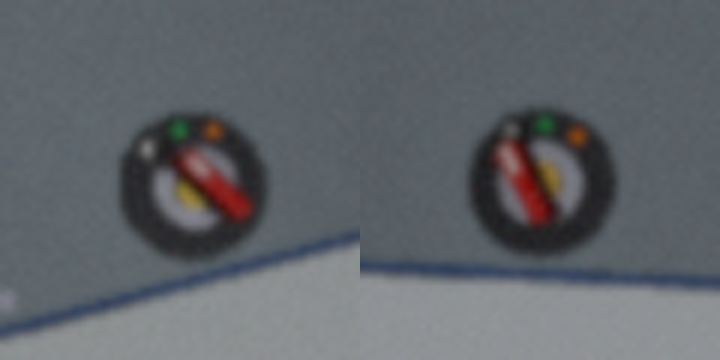

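The loaded shaker's yaw is about 16° and its key axis is near (582, -244), with the plate yawed about 45°. I'll approach with tool yaw -45, so turning the key clockwise means positive roll.

```bash
python3 -m pendant '[{"xyz":[-0.040,0.040,0],"roll":10,"jaw":0},{"xyz":[-0.082,0.082,0],"roll":20,"jaw":0},{"xyz":[-0.125,0.125,0],"roll":30,"jaw":0},{"xyz":[-0.168,0.168,0],"roll":40,"jaw":0},{"xyz":[-0.211,0.211,0],"roll":50,"jaw":0},{"xyz":[-0.254,0.254,0],"roll":60,"jaw":0},{"xyz":[-0.297,0.297,0],"roll":70,"jaw":0},{"xyz":[-0.340,0.340,0],"roll":80,"jaw":0}]' 20
cat > go.py <<'E'
import sys; from h import *
s=env.state(); x,y,z,yaw=map(float,sys.argv[1:5])
d=T_tool(s)[:3,:3].T@(np.array([x,y,z])-s['ee_pos'])
print(s['time_s'],s['ee_pos'].round(1),s['ee_rot'].round(1),'shift mm',d.round(1),'roll',round((s['ee_rot'][2]-yaw+180)%360-180,1))
E
python3 go.py 582 -244 194 -45
```

```text
time_s: 1.15
ee_pos: [395.4, 120.3, 214.0]
ee_rot: [-180.0, -0.0, -7.8]
force: [0.3, 1.2, -0.0]
gripper_width: 91.3
1.15 [395.4 120.3 214. ] [-180.    -0.    -7.8] shift mm [234.3 335.7  20. ] roll 37.2
```

```bash
python3 -m pendant '[{"xyz":[0.034,0.048,0.003],"roll":6,"jaw":0},{"xyz":[0.068,0.098,0.006],"roll":12,"jaw":0},{"xyz":[0.103,0.148,0.010],"roll":18,"jaw":0},{"xyz":[0.138,0.198,0.013],"roll":24,"jaw":0},{"xyz":[0.172,0.246,0.016],"roll":30,"jaw":0},{"xyz":[0.205,0.294,0.020],"roll":35,"jaw":0},{"xyz":[0.234,0.335,0.020],"roll":37,"jaw":0},{"xyz":[0.234,0.335,0.020],"roll":37,"jaw":0}]'
python3 - <<'E'
from h import *
im,d,K,M=grab("wrist"); cv2.imwrite("pics/w2.png",im)
hsv=cv2.cvtColor(im,cv2.COLOR_BGR2HSV)
red=cv2.inRange(hsv,(0,140,60),(8,255,255))|cv2.inRange(hsv,(172,140,60),(180,255,255))
n,l,st,c=cv2.connectedComponentsWithStats(red)
for i in range(1,n):
    if st[i,4]>60: print(st[i],c[i],[np.median(d[l==i]),d[l==i].min()],plane(c[i],K,M,100))
E
```

```text
time_s: 2.15
ee_pos: [584.1, -243.4, 192.5]
ee_rot: [180.0, 0.0, -44.7]
force: [-0.6, 1.0, 0.5]
gripper_width: 91.6
[276 206  10  23 202] [280.80693069 216.97029703] [np.float32(269.3244), np.float32(0.0)] [[ 578.02384651 -248.86919619  100.        ]]
```

View pics/w2.png

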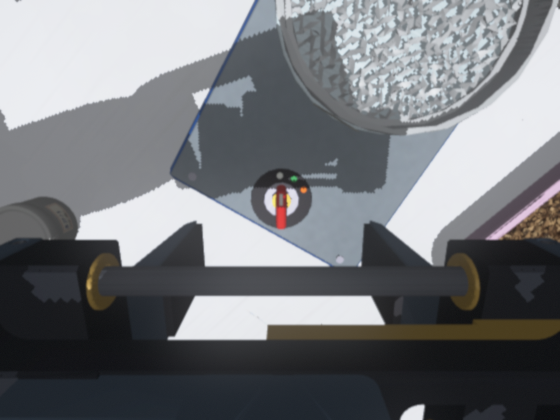

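The wrist view shows the key at (281,208), upright in the image and so aligned with the tool's y axis. The dial ring is at (281,199), and part of the key is in shadow. I'll use the depth image to place it precisely.

```bash
python3 - <<'E'
from h import *
s=env.state(); p=env.camera_params("wrist"); im,d=env.grab_frame("wrist"); K=p['camera_matrix']; M=T_tool(s)@p['hand_eye']
hsv=cv2.cvtColor(im,cv2.COLOR_BGR2HSV)
v,u=np.mgrid[:420,:560]
Z=d; P=np.stack([(u-K[0,2])/K[0,0]*Z,-(v-K[1,2])/K[1,1]*Z,-Z],-1)@M[:3,:3].T+M[:3,3]
roi=np.zeros(d.shape,bool); roi[180:235,260:305]=1
red=roi&((hsv[...,0]<9)|(hsv[...,0]>171))&(hsv[...,1]>120)&(hsv[...,2]>30)
print(red.sum(), "uv",u[red].mean(),v[red].mean(),v[red].min(),v[red].max(),u[red].min(),u[red].max())
hi=roi&(d>0)&(P[...,2]>85)&(P[...,2]<115); q=P[hi]
print("hi n",hi.sum(),q.mean(0),q.max(0),"uv",u[hi].min(),u[hi].max(),v[hi].min(),v[hi].max(), np.percentile(q[:,2],[5,50,95]))
top=hi&(P[...,2]>np.percentile(q[:,2],90)-6)
r=cv2.minAreaRect(q[:,:2].astype(np.float32)); print("rect xy",r)
uu,ss,vv=np.linalg.svd(q[:,:2]-q[:,:2].mean(0)); print("dir yaw",np.degrees(np.arctan2(vv[0,1],vv[0,0])))
# red mask: top-edge rect and plate
r=cv2.minAreaRect(np.argwhere(red)[:,::-1].astype(np.float32)); print(r, plane(cv2.boxPoints(r),K,M,106).round(1).tolist(), plane([r[0]],K,M,100))
# dial ring (dark)
dk=(roi|0).astype(np.uint8); 
g=cv2.cvtColor(im,cv2.COLOR_BGR2GRAY)
dark=np.zeros_like(g); dark[155:245,235:330]=(g[155:245,235:330]<60)*255
cs,_=cv2.findContours(dark,cv2.RETR_EXTERNAL,cv2.CHAIN_APPROX_NONE); c=max(cs,key=cv2.contourArea)
e=cv2.fitEllipse(cv2.convexHull(c)); print("dial",e,plane([e[0]],K,M,62), "surf z",P[170:228,250:255,2].mean(), P[185:188,260:264,2])
E
```

```text
312 uv 283.375 210.51602564102564 187 229 279 288
hi n 448 [ 584.8377261  -241.51292836  104.62873539] [ 597.32285749 -229.34600727  108.60504949] uv 278 288 187 229 [ 94.89711551 105.74109173 107.17888499]
rect xy ((583.5950317382812, -242.76133728027344), (33.69596862792969, 8.721529006958008), 45.255558013916016)
dir yaw -134.8456915187028
((283.5, 208.0), (42.0, 9.0), 90.0) [[595.5, -225.9, 106.0], [600.8, -231.2, 106.0], [575.1, -257.5, 106.0], [569.6, -252.1, 106.0]] [[ 584.31850865 -242.61892664  100.        ]]
dial ((284.0578308105469, 182.49705505371094), (24.687742233276367, 51.923343658447266), 90.56330871582031) [[ 595.34580934 -232.21468379   62.        ]] surf z 57.14885326859036 [[64.23001102 62.94840776 65.04052516 64.58539704]
 [64.09843787 64.71932155 64.14469141 65.07761317]
 [63.2294112  65.52463488 65.27335973 64.2836677 ]]
```

The key grip axis is at (583.6, -242.8) with plate yaw 45.2°. The direction to the sieve centre gives run at 16° and start at -18.4°, a turn of about 64°. I'll descend and close.

```bash
python3 go.py 583.6 -242.8 77 -44.8; python3 -m pendant '[{"xyz":[-0.0005,0,0.025],"roll":0,"jaw":0},{"xyz":[-0.0005,0,0.055],"roll":0,"jaw":0},{"xyz":[-0.0005,0,0.085],"roll":0,"jaw":0},{"xyz":[-0.0005,0,0.105],"roll":0,"jaw":0},{"xyz":[-0.0005,0,0.116],"roll":0,"jaw":0},{"xyz":[-0.0005,0,0.116],"roll":0,"jaw":0.3},{"xyz":[-0.0005,0,0.116],"roll":0,"jaw":0.6},{"xyz":[-0.0005,0,0.116],"roll":0,"jaw":1}]' 30; python3 go.py 583.6 -242.8 77 -44.8
```

```text
2.25 [ 582.8 -240.2  193.1] [ 1.80e+02  1.00e-01 -4.45e+01] shift mm [  2.7   1.3 116.1] roll 0.3
time_s: 3.25
ee_pos: [583.6, -240.2, 79.0]
ee_rot: [-180.0, -0.1, -44.5]
force: [-0.6, -0.1, -0.9]
gripper_width: 63.9
3.25 [ 583.6 -240.2   79. ] [-1.80e+02 -1.00e-01 -4.45e+01] shift mm [1.9 1.8 2. ] roll 0.3
```

```bash
python3 -m pendant '[{"xyz":[0,0,0],"roll":0,"jaw":1},{"xyz":[0,0,0],"roll":0,"jaw":1},{"xyz":[0,0,0],"roll":0,"jaw":1},{"xyz":[0,0,0],"roll":0,"jaw":1},{"xyz":[0,0,0],"roll":0,"jaw":1},{"xyz":[0,0,0],"roll":0,"jaw":1},{"xyz":[0,0,0],"roll":0,"jaw":1},{"xyz":[0,0,0],"roll":0,"jaw":1}]' 30; python3 -c "
from h import *
s=env.state();print(s['force'].round(2),s['torque'].round(3),s['ee_pos'],s['ee_rot'],s['qpos'].round(1))"
```

```text
time_s: 4.25
ee_pos: [584.0, -241.0, 78.0]
ee_rot: [-180.0, -0.2, -44.5]
force: [3.4, -3.7, -1.8]
gripper_width: 8.6
[ 3.35 -3.67 -1.82] [-0.83  -0.552  0.01 ] [ 583.99115347 -240.97256519   77.97785044] [-1.79977362e+02 -1.58012283e-01 -4.44529324e+01] [-23.4  29.4  92.6  -0.   57.9  21. ]
```

```bash
python3 -m pendant '[{"xyz":[0.001,0.001,0],"roll":4,"jaw":1},{"xyz":[0.002,0.0015,0],"roll":12,"jaw":1},{"xyz":[0.002,0.0015,0],"roll":20,"jaw":1},{"xyz":[0.002,0.0015,0],"roll":28,"jaw":1},{"xyz":[0.002,0.0015,0],"roll":36,"jaw":1},{"xyz":[0.002,0.0015,0],"roll":44,"jaw":1},{"xyz":[0.002,0.0015,0],"roll":51,"jaw":1},{"xyz":[0.002,0.0015,0],"roll":57,"jaw":1}]' 30; python3 -c "
from h import *
s=env.state();print(s['force'].round(2),s['torque'].round(3),s['ee_pos'],s['ee_rot'],s['qpos'].round(1))"
```

```text
time_s: 5.25
ee_pos: [584.8, -243.7, 78.0]
ee_rot: [-179.8, -0.1, -101.6]
force: [5.7, -5.2, -3.5]
gripper_width: 8.8
[ 5.65 -5.16 -3.46] [-0.949 -0.634  0.265] [ 584.80698411 -243.65991486   77.98866367] [-1.79798813e+02 -1.01194703e-01 -1.01603891e+02] [-23.6  29.5  92.4  -0.1  57.9  78. ]
```

The key is turning with the tool: the spring torque shows and the width is still 8.8 mm. Next I'll go to the stop and hold.

```bash
python3 -m pendant '[{"xyz":[0,0,0],"roll":5,"jaw":1},{"xyz":[0,0,0],"roll":8,"jaw":1},{"xyz":[0,0,0],"roll":9,"jaw":1},{"xyz":[0,0,0],"roll":9,"jaw":1},{"xyz":[0,0,0],"roll":9,"jaw":1},{"xyz":[0,0,0],"roll":9,"jaw":1},{"xyz":[0,0,0],"roll":9,"jaw":1},{"xyz":[0,0,0],"roll":9,"jaw":1}]' 30; python3 -c "
from h import *
s=env.state();print(s['force'].round(2),s['torque'].round(3),s['ee_pos'],s['ee_rot'],s['qpos'].round(1))"
```

```text
time_s: 6.25
ee_pos: [584.7, -244.1, 78.0]
ee_rot: [-179.8, -0.1, -110.3]
force: [4.3, -5.3, -3.8]
gripper_width: 9.0
[ 4.32 -5.35 -3.83] [-1.015 -0.659  0.588] [ 584.69382379 -244.08390299   78.02550382] [-1.79778951e+02 -1.19770397e-01 -1.10333209e+02] [-23.6  29.5  92.4  -0.1  57.9  86.8]
```

Torque jumped from 0.27 to 0.59 N m, so the key is on the hard stop. I'll hold a little longer, then lead it back to just short of run.

```bash
python3 -m pendant '[{"xyz":[0,0,0],"roll":0,"jaw":1},{"xyz":[0,0,0],"roll":0,"jaw":1},{"xyz":[0,0,0],"roll":0,"jaw":1},{"xyz":[0,0,0],"roll":0,"jaw":1},{"xyz":[0,0,0],"roll":-8,"jaw":1},{"xyz":[0,0,0],"roll":-16,"jaw":1},{"xyz":[0,0,0],"roll":-23,"jaw":1},{"xyz":[0,0,0],"roll":-28,"jaw":1}]' 30; python3 -c "
from h import *
s=env.state();print(s['force'].round(2),s['torque'].round(3),s['ee_pos'],s['ee_rot'],s['qpos'].round(1))"
```

```text
time_s: 7.25
ee_pos: [584.8, -242.8, 78.0]
ee_rot: [-179.8, -0.1, -82.3]
force: [4.8, -1.8, -4.3]
gripper_width: 8.7
[ 4.78 -1.82 -4.34] [-0.341 -0.73   0.1  ] [ 584.84100712 -242.7557458    77.99281562] [-1.79828702e+02 -5.29460028e-02 -8.22838112e+01] [-23.6  29.5  92.4   0.1  57.9  58.7]
```

```bash
python3 -m pendant '[{"xyz":[0,0,0],"roll":0,"jaw":0.95},{"xyz":[0,0,0],"roll":0,"jaw":0.9},{"xyz":[0,0,0],"roll":0,"jaw":0.8},{"xyz":[0,0,0],"roll":0,"jaw":0.6},{"xyz":[0,0,0],"roll":0,"jaw":0.3},{"xyz":[0,0,0],"roll":0,"jaw":0},{"xyz":[0,0,0],"roll":0,"jaw":0},{"xyz":[0,0,0],"roll":0,"jaw":0}]' 30
```

```text
time_s: 8.25
ee_pos: [583.3, -242.5, 77.9]
ee_rot: [180.0, 0.0, -82.5]
force: [0.9, -0.6, 0.1]
gripper_width: 65.7
```

```bash
python3 -m pendant '[{"xyz":[0,0,-0.010],"roll":0,"jaw":0},{"xyz":[0,0,-0.030],"roll":0,"jaw":0},{"xyz":[0,0,-0.055],"roll":0,"jaw":0},{"xyz":[0,0,-0.080],"roll":0,"jaw":0},{"xyz":[0,0,-0.105],"roll":0,"jaw":0},{"xyz":[0,0,-0.116],"roll":0,"jaw":0},{"xyz":[0,0,-0.116],"roll":0,"jaw":0},{"xyz":[0,0,-0.116],"roll":0,"jaw":0}]'
python3 - <<'E'
from h import *
s=env.state(); p=env.camera_params("wrist"); im,d=env.grab_frame("wrist"); K=p['camera_matrix']; M=T_tool(s)@p['hand_eye']
v,u=np.mgrid[:420,:560]
P=np.stack([(u-K[0,2])/K[0,0]*d,-(v-K[1,2])/K[1,1]*d,-d],-1)@M[:3,:3].T+M[:3,3]
hi=(d>0)&(P[...,2]>85)&(P[...,2]<115)&(np.hypot(P[...,0]-584,P[...,1]+243)<28); q=P[hi]
print(hi.sum(),cv2.minAreaRect(q[:,:2].astype(np.float32)))
vv=np.linalg.svd(q[:,:2]-q[:,:2].mean(0))[2]; print("key yaw",np.degrees(np.arctan(vv[0,1]/vv[0,0])))
# sieve centre via depth of rim
rim=(d>0)&(abs(P[...,2]-109)<4)&(P[...,0]>640); print("rim pts",rim.sum())
t=grab("top")[0]
a=cv2.resize(im[130:270,190:370],None,fx=3,fy=3); b=cv2.resize(t[180:250,150:420],None,fx=2,fy=2)
b=cv2.copyMakeBorder(b,0,0,0,0,cv2.BORDER_CONSTANT); o=np.zeros((570,540,3),np.uint8); o[:420]=a; o[425:565]=b; cv2.imwrite("pics/chk.png",o)
E
```

```text
time_s: 9.25
ee_pos: [582.8, -242.3, 192.8]
ee_rot: [179.9, 0.1, -82.5]
force: [-0.1, -0.3, -0.1]
gripper_width: 91.4
446 ((584.1221923828125, -243.2470703125), (33.307830810546875, 9.488931655883789), 14.726338386535645)
key yaw 14.673274348477383
rim pts 2653
```

View pics/chk.png

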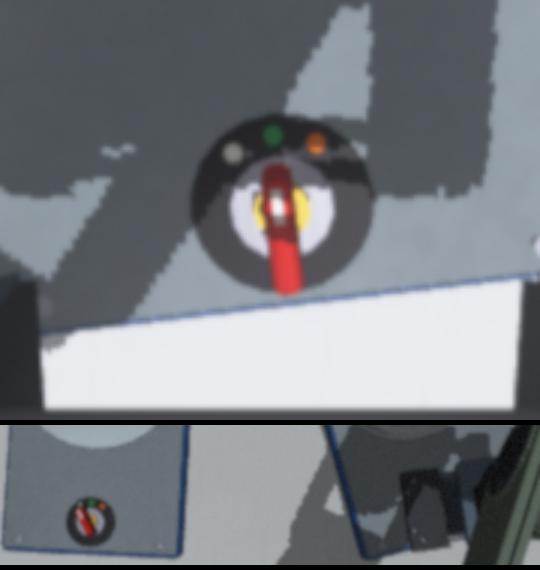

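The check picture shows the loaded key (near (278,225)) pointing at the green run dot (273,135). The empty key (88,520) still points at its white off dot. The gripper is clear, so I'm handing in.

```bash
python3 -c "
from workcell import env
print(env.job_done())"
```

```text
the job is handed in; nothing more can be done
None
```

The shaker with the sieve was turned to start, held there, let back to run and left at run. The job was handed in at about 9.4 s of the 35 s allowed.

- **Start:** I gripped the key and turned it clockwise about 65°. On the way the wrist torque rose from 0.27 N m to 0.59 N m, which shows it reached the hard stop. I held it there for about 1.1–1.2 s.
- **Run:** I led the key back to about 7–8° short of run and opened the gripper so the spring took it the rest of the way. I then lifted about 115 mm clear.
- **Last checks:** The key's measured yaw is 14.7°, pointing at the green dot. I had estimated 16° for run from the sieve's centre; the 1.3° difference is within my measuring error, and the hard stop's position also puts run at about 14.8°. The empty shaker's key still points at its white off dot. The wrist force read about 0 with the gripper clear, and no check failed.

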